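Tip a bench controller onto its back and set its sunken trim knob

TASK

The white bench controller is standing on end, where its sunken knob cannot be got at from above: push it high on its panel so that it topples over onto its back, with the panel facing up. Then reach into the round well and turn the black trim knob clockwise until its white line points at the green mark on the ring, and let go, leaving the controller lying on its back. Leave the stopper, the jar and the timer where they are.

Things in the scene. Friction and masses are not known exactly. Their poses are not given: they have to be found in the camera images.
- controller: White bench controller, 0.55 to 0.9 kg, loose, starts standing on end: 50 mm deep (x, rubber back feet included), 104 wide (y), 115 high (z). Origin: centre of the underside of the standing end. x points from panel to back, z to the end with the dark display. Panel plane x = -25 mm, facing roughly the robot. Toppled on its back: panel up, 50 mm above the worktop, x down, z away from the robot.
- push_spot (a point): middle of the flat panel strip near the top end (body x = -25, y = 0, z = 103 mm; strip spans z = 92 to 115), with the controller's axes. A few newtons here along the controller's +x tip it about the back edge of its end (x = +21 mm); leaned beyond about 25 degrees it falls on its back by itself. Tall fixed stirrer and disperser stands rise over y = -0.42 to 0.25 m beyond x = 0.45 m: swing the arm past them close to the robot.
- well_mouth (a point): centre of the mouth of the round well in the panel (body x = -25, y = 0, z = 52 mm), with the controller's axes; the well is 76 mm wide and 32 mm deep along x, the knob stands in its middle with 28 mm between barrel and wall all round for the fingers.
- knob_grip (a point): point on the knob's axis half-way along its barrel, where to grip: 15.5 mm below the panel plane, 16.5 mm above the well floor. Round black barrel, 20 mm diameter, 25 mm long, top 4 mm below the panel plane; under it a 36 mm skirt disc, 3 mm thick, lies on the well floor. Axes turn with the knob: x along its axis into the panel, z towards the white line.
- pointer_tip (a point): outer end of the white line on the top face of the knob, 10 mm from its axis; its z axis points along the white line away from the knob axis, x into the panel.
- green_mark (a point): the green mark on the thin dark ring round the mouth of the well, 42.5 mm from the knob axis, at the panel plane; its z axis points from the knob axis outwards. The ring cannot be moved by touch.
- trim_knob (a joint): angle of the knob in rad, 0 when the white line points to the top end of the controller (its z), growing clockwise as seen facing the panel; stops at -2.4 and 2.4. Stiff by friction (0.03 N m), stays where it is left. Starts between -1.5 and -0.9.
- mark_ring (a joint): angle of the green mark in rad, counted like the knob's; between 0 and 0.6, fixed within a run. The white line points at the mark when both angles are equal.
- stopper_mid (a point): red-brown rubber stopper, 34 mm wide, 28 mm high, standing loose on the worktop; point at its centre. Bystander.
- jar_mid (a point): white screw jar, 49 mm wide, 40 mm high, standing loose; point at its centre. Bystander.
- timer_mid (a point): white timer, 56 x 66 x 16 mm, lying loose; point at its centre. Bystander.
Not all that is in view belongs to the job. Of the things that look like the controller, the larger one is meant.

How it is judged (in metres and radians):
On the way, in this order (a step that is already met when the one before it is completed fails the run):
1. the controller lies at rest on its back on the worktop, panel up (angle between controller's own x axis and vertical above 3 rad and height (world z) of controller between 0.015 and 0.035 m and linear speed of controller below 0.02 m/s and angular speed of controller below 0.1 rad/s), for 0.2 s.
2. the white line of the knob points at the green mark, within 0.15 rad (angle between controller's own x axis and vertical above 3 rad and height (world z) of controller between 0.015 and 0.035 m and y of green_mark in the frame of pointer_tip between -0.0064 and 0.0064 m and z of green_mark in the frame of pointer_tip above 0 m), for 0.2 s.
At the end, for the whole second after the job is handed in: The controller lies at rest flat on its back on the worktop (panel within about 8 degrees of facing straight up), and the knob's white line points at the green mark within about 0.15 rad (9 degrees), at rest and let go. Stopper, jar and timer have not been shoved more than 30 mm or knocked over (all of step 2 and linear speed of controller below 0.02 m/s and angular speed of controller below 0.1 rad/s and velocity of joint trim_knob between -0.1 and 0.1 rad/s); the robot touches nothing.
It fails at once if the red-brown stopper is shoved more than 30 mm or knocked over (distance of stopper_mid from where it was at the start of the episode above 0.03 m or angle between stopper_mid's own z axis and vertical above 0.5 rad).
It fails at once if the white jar is shoved more than 30 mm or knocked over (distance of jar_mid from where it was at the start of the episode above 0.03 m or angle between jar_mid's own z axis and vertical above 0.5 rad).
It fails at once if the timer is shoved more than 30 mm or knocked over (distance of timer_mid from where it was at the start of the episode above 0.03 m or angle between timer_mid's own z axis and vertical above 0.5 rad).
It also fails if it takes over 64 s, if anything falls off the work surface, if the arm or the gripper's body presses on something with over 40 N, if the wrist force passes 120 N, or if a joint passes its speed limit or range.

ROBOT

A 6-joint arm with a two-finger parallel gripper is mounted at the origin on a cart in front of the work surface, level with it; the furniture and walls round the work are solid. World frame = base frame: x ahead of the robot, y to its left, z up, the work surface at z = 0. Lengths are in mm, angles in rad, forces in N, time in s.
With the tool pointing down it reaches from about 275 to 1000 mm from the base axis. Payload 8.4 kg.
Tool frame: the origin (TCP) lies between the finger pads; the fingertips stand r.nose_length ahead of it and the grasp point (between the pads) lies 8 mm behind it (r.nose_length is the distance from the TCP to the fingertips, in mm); y points along the fingers, x is the direction in which the jaws open and shut, and the axes are right-handed (so a half turn about y gives the same grasp; the last joint's range is limited). The gripper opens to 85 mm and grips with 20 to 120 N. Pads are 22 mm wide; open, the fingers measure 114 mm over their backs; the gripper's body (76 mm by 85 mm) begins 54 mm behind the grasp point. The pads swing forward as they close: fully open they stand 13 mm farther back than shut.
Start: joints at [1.23, 0.353, 1.633, -0, 1.155, -0.002], TCP at [207.721, 589.474, 242.281] pointing down, gripper open.
Joint ranges: [-2.63, 2.63], [-0.92, 2.1], [0.06, 2.66], [-1.3, 4.44], [0, 2.69], [-3.02, 3.02]. Speed limits (rad/s): [2.22, 2.22, 2.79, 3.14, 3.14, 3.14].

INTERFACE

Orientations are given as [roll, pitch, yaw] about the fixed x, y, z axes, in that order (R = Rz(yaw) Ry(pitch) Rx(roll)).
In Python, from rig import r, cams, order gives the robot as it stands. The module is installed in compiled form; this text tells all that it offers.
- The arm moves only by the shell command python3 -m crank 'ROWS' [FORCE]. ROWS is JSON, a list of rows, each a list of 7 numbers: the turn, a rotation vector about the tool's x, y, z in degrees, then the shift along the tool's x, y, z in cm, then the opening, from -1 (shut) to 1 (fully open). A call has exactly 10 rows; each row shifts and turns the pose as measured when the row begins, along the tool's axes as they then stand; what a row does not reach is not made up. A row lasts 1/12 s, in which the tool goes at most 41.7 mm and 7.16 degrees, less where a joint would pass 70% of its speed; a pose out of reach is approached as far as the arm can. A call with a gripper value outside its range is refused whole. The fingers move at their own pace and stop on an object; FORCE is the grip in N (left out, the last holds). Time passes only in rows, so rows that do not move let the fingers close, or fill a call up. It gives the time, the measured TCP pose, the force and the opening at its end, in the units of the state.
- r.sense(): the state, without advancing time (a new reading comes with each control period).
- cams.grab_frame(name): name is "scene" or "top" or "wrist"; returns the picture (480x640x3 uint8, blue, green, red); there is no depth.
- cams.camera_info(name): a dict with "intrinsics" (3x3 intrinsics, pixels), "k1" (the pictures are not rectified: a ray, as slopes to the right and down, at radius r is drawn at 1 + k1 r^2 times it, then the intrinsics apply), "view" (4x4, takes a point from world to camera coordinates); the wrist camera has in their place "hand_eye" (4x4, takes a point from camera to tool coordinates, whose origin is the TCP and whose axes are the tool frame's). Camera axes: x right, y up, looking along -z (the intrinsics and any distortion apply to the point x, -y, -z); pixel columns grow to the right and rows downward; lengths in mm; the calibration is good to about 2 mm. A picture is of the moment at which its call begins: read the wrist's pose just before it. camera_info takes no time and is no camera call.
- order.sign_off(): hands the job in, once; it reports no verdict.
The state is a dict: "clock": time; "qpos": joint angles; "qvel": joint speeds; "joint_efforts": joint torques, N m; "eef_pos": TCP position; "tcp_rot": TCP orientation; "contact_force": force on the tool from outside, world axes, zero at the start; "wrist_torque": the same for the moment, N m; "opening": opening from 0.0 (shut) to 1.0 (fully open).
Only numpy, scipy, OpenCV 4.12 (cv2) and the standard library are available. Lean on these libraries where they do the work, as an engineer would, in place of code of your own. Each camera call takes 0.05 s, during which the arm holds its last target.

## Working session

There is one attempt and no reset: what is moved stays moved. The work goes in short steps, Python scripts to look and compute and a shell command to move; the robot and the scene stay as the last step left them, time stands still between calls to the robot, and variables do not carry over. Pictures are saved under pics/ and viewed, and the job is handed in when it is done.

```bash
mkdir -p pics; ls; python3 - <<'E'
from rig import r,cams,order
import cv2
s=r.sense()
for k in s: print(k,s[k])
print(r.nose_length)
for n in("scene","top","wrist"):
    cv2.imwrite(f"pics/{n}0.png",cams.grab_frame(n)); print(n,cams.camera_info(n))
E
```

```text
pics
clock 0.0
qpos [ 1.22960945e+00  3.53649137e-01  1.63417315e+00 -6.74069997e-06
  1.15519911e+00 -2.37036212e-03]
qvel [ 8.56890544e-04  3.13146927e-04  9.51771981e-05  9.02970062e-04
 -1.30416248e-03  1.74023012e-03]
joint_efforts [ 5.52278623e-03 -6.05254698e+01 -3.42068768e+01  4.48422134e-04
  9.42025246e-03 -5.60316482e-05]
eef_pos [207.55462863 589.01776977 241.54436362]
tcp_rot [-1.57079910e+00  1.42874836e-03  1.23198253e+00]
contact_force [-0.00956522  0.56181978  0.05288985]
wrist_torque [ 0.03812133  0.00340715 -0.008063  ]
opening 1.002031677093526
11.0
scene {'intrinsics': array([[508.04891074,   0.        , 321.48526944],
       [  0.        , 508.04891074, 238.49181364],
       [  0.        ,   0.        ,   1.        ]]), 'k1': 0.04789162666647548, 'view': array([[ 6.80267652e-01, -7.32816519e-01, -1.46925461e-02,
        -4.34829347e+01],
       [ 5.50099322e-01,  4.97200469e-01,  6.70956355e-01,
        -5.98179092e+02],
       [-4.84382759e-01, -4.64512264e-01,  7.41351266e-01,
        -4.22867127e+02],
       [ 0.00000000e+00,  0.00000000e+00,  0.00000000e+00
[... 438 characters left out ...]
33580862e-03,  9.88407602e-01,
        -8.53601333e+02],
       [ 0.00000000e+00,  0.00000000e+00,  0.00000000e+00,
         1.00000000e+00]])}
wrist {'intrinsics': array([[353.95324863,   0.        , 321.01846348],
       [  0.        , 353.95324863, 240.68854639],
       [  0.        ,   0.        ,   1.        ]]), 'k1': 0.02081257998827818, 'hand_eye': array([[ 9.99999831e-01, -3.64233814e-04, -4.53660961e-04,
         8.76374742e-01],
       [-3.31412584e-04,  2.84253047e-01, -9.58749235e-01,
        -1.32746519e+02],
       [ 4.78163400e-04,  9.58749223e-01,  2.84252878e-01,
         7.19622549e+01],
       [ 0.00000000e+00,  0.00000000e+00,  0.00000000e+00,
         1.00000000e+00]])}
```

View pictures.

View pics/scene0.png

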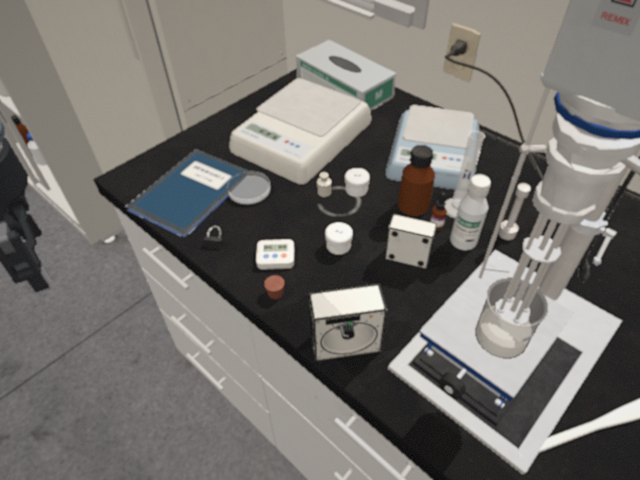

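View pics/top0.png

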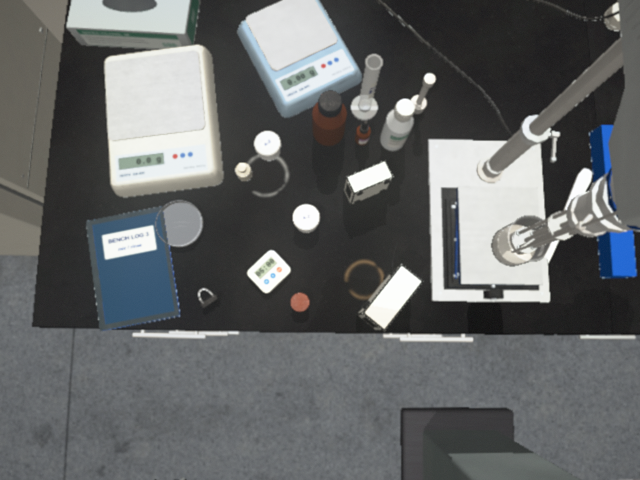

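View pics/wrist0.png

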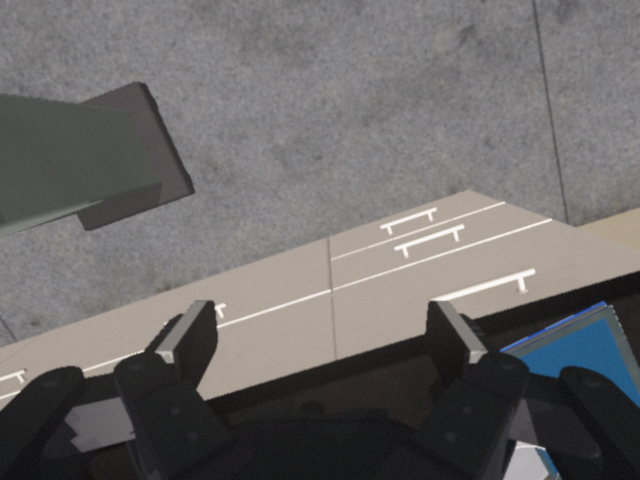

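```bash
cat > h.py <<'E'
import numpy as np, cv2
from scipy.optimize import least_squares
from scipy.spatial.transform import Rotation as R
def K(n):
    from rig import cams
    return cams.camera_info(n)
def view(n,pose=None):
    c=K(n)
    if 'view' in c: return c['view']
    p,rot=pose; T=np.eye(4);T[:3,:3]=R.from_euler('xyz',rot).as_matrix();T[:3,3]=p
    return np.linalg.inv(T@c['hand_eye'])
def proj(n,P,pose=None):
    c=K(n);V=view(n,pose);P=np.atleast_2d(P)
    q=P@V[:3,:3].T+V[:3,3]; s=np.c_[q[:,0],-q[:,1]]/(-q[:,2:3])
    s=s*(1+c['k1']*(s**2).sum(1,keepdims=True))
    k=c['intrinsics']; return s*[k[0,0],k[1,1]]+[k[0,2],k[1,2]]
def ray(n,px,pose=None):
    c=K(n);k=c['intrinsics'];d=(np.array(px,float)-[k[0,2],k[1,2]])/[k[0,0],k[1,1]];s=d.copy()
    for _ in range(20): s=d/(1+c['k1']*(s@s))
    V=view(n,pose);v=V[:3,:3].T@np.array([s[0],-s[1],-1]);o=-V[:3,:3].T@V[:3,3]
    return o,v/np.linalg.norm(v)
def at_z(n,px,z,pose=None):
    o,v=ray(n,px,pose);return o+v*(z-o[2])/v[2]
def tri(obs):
    A=0;b=0
    for n,px,*ps in obs:
        o,v=ray(n,px,*ps);M=np.eye(3)-np.outer(v,v);A=A+M;b=b+M@o
    return np.linalg.solve(A,b)
E
python3 - <<'E'
import cv2,numpy as np
a=cv2.imread('pics/scene0.png');b=cv2.imread('pics/top0.png')
A=cv2.resize(a[200:370,260:450],None,fx=4,fy=4,interpolation=cv2.INTER_CUBIC)[:600]
B=cv2.resize(b[245:345,320:450],None,fx=6,fy=6,interpolation=cv2.INTER_CUBIC)
cv2.imwrite('pics/c1.png',cv2.resize(a[280:365,295:395],None,fx=7,fy=7,interpolation=cv2.INTER_CUBIC));cv2.imwrite('pics/c2.png',B);cv2.imwrite('pics/c3.png',A)
E
```

```text
(no output)
```

View pics/c1.png

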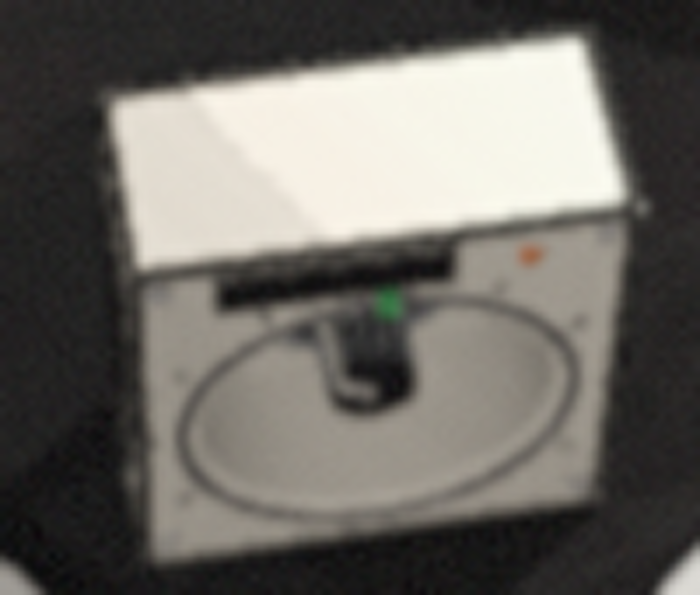

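View pics/c2.png

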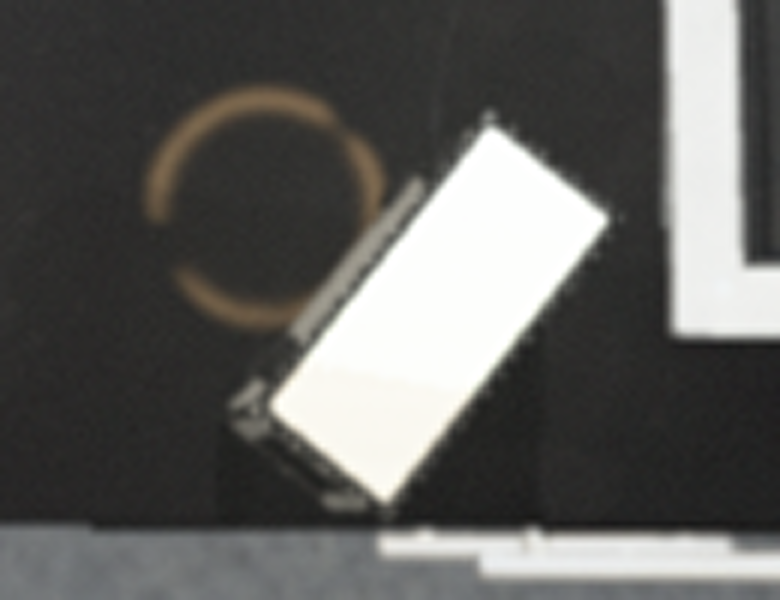

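View pics/c3.png

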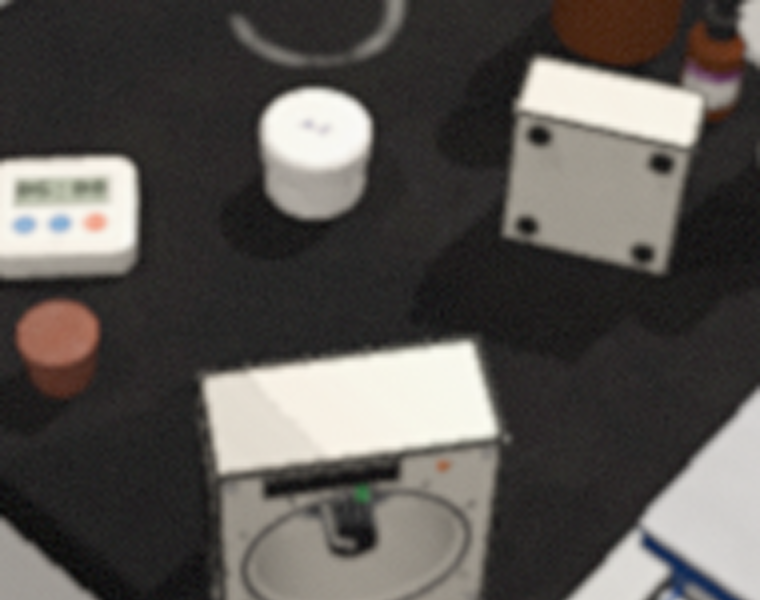

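```bash
python3 - <<'E'
from h import *
np.set_printoptions(precision=1,suppress=True)
S=dict(BL=(311,294),BR=(379,285.4),FR=(384.6,309.3),FL=(315,318.6))
for k,p in S.items(): print(k,at_z('scene',p,115))
T=dict(A=(401.7,265.5),B=(421.7,281.2),C=(384.7,328.8),D=(365,312.5))
for k,p in T.items(): print(k,at_z('top',p,115))
for n in('scene','top'):
  V=view(n);print(n,-V[:3,:3].T@V[:3,3])
print(at_z('scene',(316,360),0),at_z('scene',(381,351),0))
print('small')
print('stopper',at_z('top',(300,302),28),'jar',at_z('top',(306,219),40),'timer',at_z('top',(269,272),16))
print('small',at_z('top',(368,180),80))
# green mark and panel
print('edge',at_z('top',(100,328),0),at_z('top',(400,333),0))
print('stand plate', [at_z('top',p,0)for p in((430,300),(430,140),(548,300))])
E
```

```text
BL [455.7 382.1 115. ]
BR [533.9 319.1 115. ]
FR [506.4 287.2 115. ]
FL [429.1 349.  115. ]
A [532.9 316.7 115. ]
B [507.3 284.  115. ]
C [429.4 345.3 115. ]
D [455.3 377.3 115. ]
scene [153.8  69.1 714.2]
top [435.9 457.5 929.5]
[427.9 349.5   0. ] [508.3 284.8   0. ]
small
stopper [474.6 485.7  28. ] jar [624.7 477.2  40. ] timer [529.3 544.2  16. ]
small [688.  368.2  80. ]
edge [421.5 858.3   0. ] [421.1 301.2   0. ]
stand plate [array([482.5, 244.5,   0. ]), array([795.2, 237.3,   0. ]), array([484.4,  19.6,   0. ])]
```

The two look-alikes are the box at scene (347,325), top (393,297), and the box at scene (411,240), top (368,180). The first is larger and shows the display, well, knob and green mark, so it's the one meant; the crop confirms this. The second is smaller and shows only four feet. The panel faces the robot with body x at a yaw of about 51.7°. The panel's top-middle is near (467,315).

Next I'll move to the stand-off with the gripper shut.

```bash
python3 -m crank '[[0,0,0,-2.3,0,-3.2,-1],[0,0,0,-2.3,0,-3.2,-1],[0,0,0,-2.3,0,-3.2,-1],[0,0,0,-2.3,0,-3.2,-1],[0,0,0,-2.3,0,-3.2,-1],[0,0,0,-2.3,0,-3.2,-1],[0,0,0,-2.3,0,-3.2,-1],[0,0,0,-2.3,0,-3.2,-1],[0,0,0,-2.3,0,-3.2,-1],[0,0,0,-2.3,0,-3.2,-1]]' 40
```

```text
clock: 0.98
eef_pos: [436.6, 258.3, 239.0]
tcp_rot: [-1.569, 0.0, 1.243]
contact_force: [0.2, 0.6, -0.2]
opening: 0.004
```

```bash
python3 -m crank '[[0,6.5,0,0,0,0,-1],[0,6.5,0,0,0,0,-1],[0,6.5,0,0,0,0,-1],[0,0,0,0,2.5,0,-1],[0,0,0,0,2.5,0,-1],[0,0,0,0,2.5,0,-1],[0,0,0,0,2,0,-1],[0,0,0,0,2,0,-1],[0,0,0,0,0,0,-1],[0,0,0,0,0,0,-1]]'
python3 - <<'E'
from rig import r,cams
import cv2
s=r.sense();print(s['eef_pos'],s['tcp_rot'])
for n in('scene','top','wrist'): cv2.imwrite(f'pics/{n}1.png',cams.grab_frame(n))
E
```

```text
clock: 1.82
eef_pos: [442.8, 248.7, 120.6]
tcp_rot: [-1.572, -0.001, 0.878]
contact_force: [0.3, 0.3, 0.0]
opening: 0.002
[442.81786795 248.70580009 120.64999344] [-1.57237987e+00 -5.72131202e-04  8.77844963e-01]
```

View pics/wrist1.png

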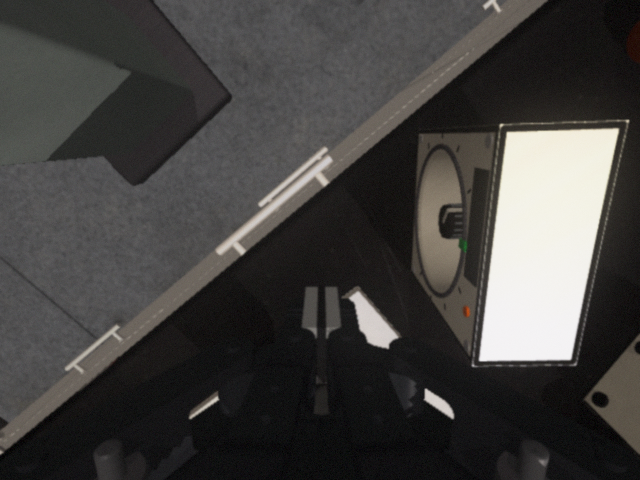

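View pics/scene1.png

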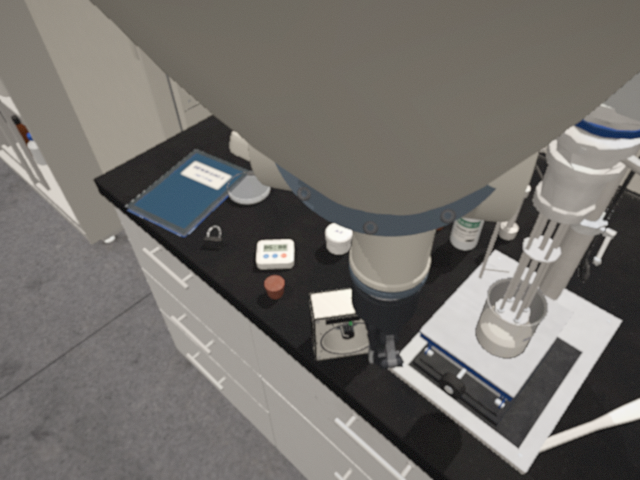

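View pics/top1.png

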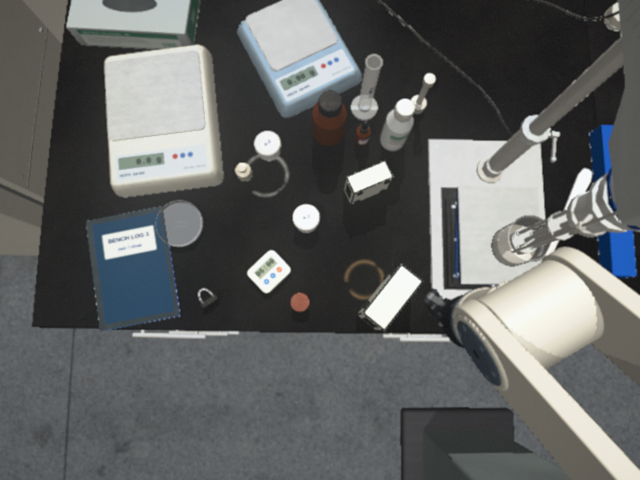

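```bash
python3 - <<'E'
from h import *
from rig import r
np.set_printoptions(precision=1,suppress=True)
s=r.sense();ps=(s['eef_pos'],s['tcp_rot'])
W=dict(D=(502,125),A=(628,121),Bk=(577,365),C=(473,362))
for k,p in W.items(): print(k,at_z('wrist',p,115,ps))
# finger points in tool frame
I=(np.zeros(3),np.zeros(3))
for z in(11,0,-11):
  for y in(20,11,5,0,-10,-20): print(z,y,proj('wrist',[[0,y,z]],I)[0])
Rt=R.from_euler('xyz',ps[1]).as_matrix()
for d in [(0.62,0.787,0)]: print(Rt.T@np.array(d))
print(Rt.T@(np.array([467,314.5,105])-ps[0]))
E
```

```text
D [429.  350.4 115. ]
A [457.5 386.2 115. ]
Bk [540.3 321.5 115. ]
C [509.3 286.1 115. ]
11 20 [318.8 273.9]
11 11 [318.7 281.6]
11 5 [318.6 287.2]
11 0 [318.5 292.2]
11 -10 [318.3 303.3]
11 -20 [318.1 316.1]
0 20 [318.8 295.6]
0 11 [318.7 304.4]
0 5 [318.6 310.7]
0 0 [318.5 316.4]
0 -10 [318.4 329. ]
0 -20 [318.2 343.4]
-11 20 [318.9 316.6]
-11 11 [318.7 326.3]
-11 5 [318.7 333.4]
-11 0 [318.6 339.7]
-11 -10 [318.4 353.6]
-11 -20 [318.2 369.5]
[1. 0. 0.]
[65.1 17.1 23.8]
```

```bash
python3 - <<'E'
import cv2
a=cv2.imread('pics/wrist1.png')
cv2.imwrite('pics/c4.png',cv2.resize(a[270:400,240:400],None,fx=4.6,fy=4.6,interpolation=cv2.INTER_CUBIC))
E
```

```text
(no output)
```

View pics/c4.png

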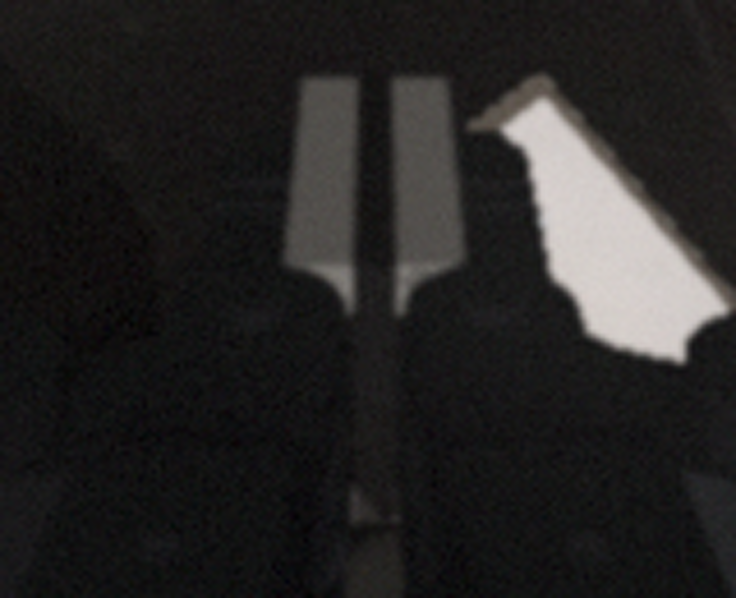

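```bash
python3 -m crank '[[0,0,0,0,0.7,1.2,-1],[0,0,0,0,0.7,1.2,-1],[0,0,0,1,0,0,-1],[0,0,0,1.5,0,0,-1],[0,0,0,1,0,0,-1],[0,0,0,1,0,0,-1],[0,0,0,1,0,0,-1],[0,0,0,1,0,0,-1],[0,0,0,1,0,0,-1],[0,0,0,0,0,0,-1]]'
python3 - <<'E'
from h import *
from rig import r,cams
s=r.sense();ps=(s['eef_pos'],s['tcp_rot']);Rt=R.from_euler('xyz',ps[1]).as_matrix()
print(Rt.T@(np.array([467,314.5,105])-ps[0]),s['contact_force'])
cv2.imwrite('pics/wrist2.png',cams.grab_frame('wrist'))
E
```

```text
clock: 2.8
eef_pos: [476.8, 332.0, 111.8]
tcp_rot: [-1.576, -0.011, 0.88]
contact_force: [0.1, 0.2, 0.4]
opening: 0.007
[-19.82299714   6.56818041  -3.5967669 ] [0.12207751 0.204805   0.4054957 ]
```

View pics/wrist2.png

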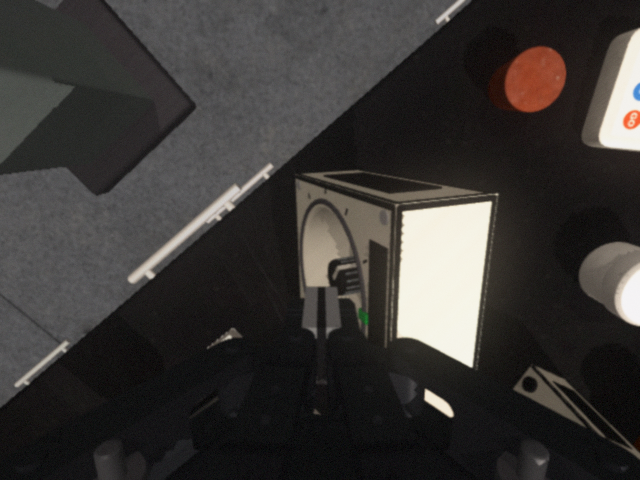

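```bash
python3 -m crank '[[0,0,0,1,0,0,-1],[0,0,0,1,0,0,-1],[0,0,0,1,0,0,-1],[0,0,0,0.5,0,0,-1],[0,0,0,0,0,0,-1],[0,0,0,-1,-1,0,-1],[0,0,0,-1,-2,0,-1],[0,0,0,-1,-3,0,-1],[0,0,0,-1,-3,0,-1],[0,0,0,0,0,0,-1]]'
python3 - <<'E'
from h import *
from rig import r,cams
for n in('wrist','top'):
  s=r.sense();print(s['eef_pos'],s['tcp_rot'],s['clock'])
  cv2.imwrite(f'pics/{n}3.png',cams.grab_frame(n))
E
```

```text
clock: 3.68
eef_pos: [469.8, 325.1, 203.3]
tcp_rot: [-1.574, -0.001, 0.88]
contact_force: [1.2, 1.7, -0.1]
opening: -0.001
[469.83093841 325.07239368 203.27228833] [-1.57355610e+00 -1.13243986e-03  8.79517518e-01] 3.6833
[469.57917254 325.05361615 201.33136449] [-1.57314513e+00 -2.58512672e-05  8.79429167e-01] 3.7333
```

View pics/wrist3.png

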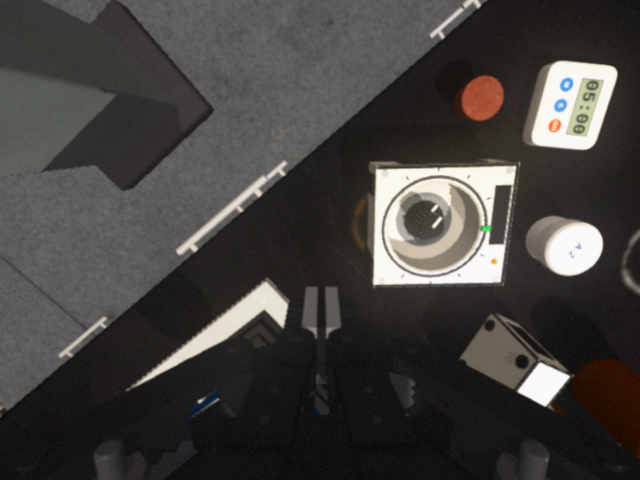

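View pics/top3.png

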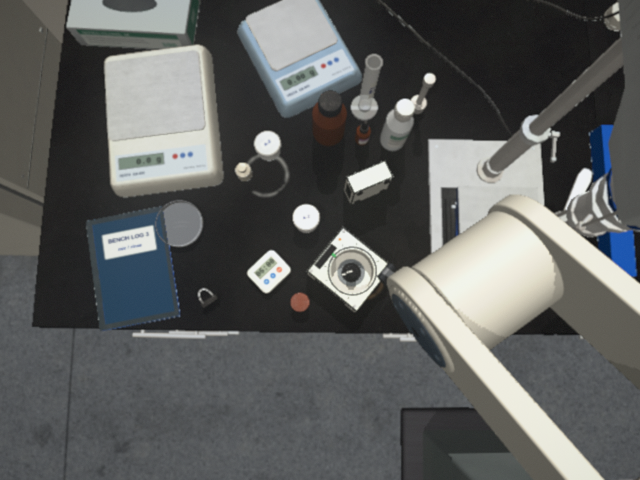

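It has toppled onto its back: the controller is at wrist (445,225) and top (350,270), panel up, with the bystanders untouched. Next I'll measure the well, knob line and mark.

```bash
python3 - <<'E'
import cv2
a=cv2.imread('pics/wrist3.png');b=cv2.imread('pics/top3.png')
cv2.imwrite('pics/c5.png',cv2.resize(a[155:295,365:525],None,fx=4.2,fy=4.2,interpolation=cv2.INTER_CUBIC))
cv2.imwrite('pics/c6.png',cv2.resize(b[225:315,305:400],None,fx=6.5,fy=6.5,interpolation=cv2.INTER_CUBIC))
E
```

```text
(no output)
```

View pics/c5.png

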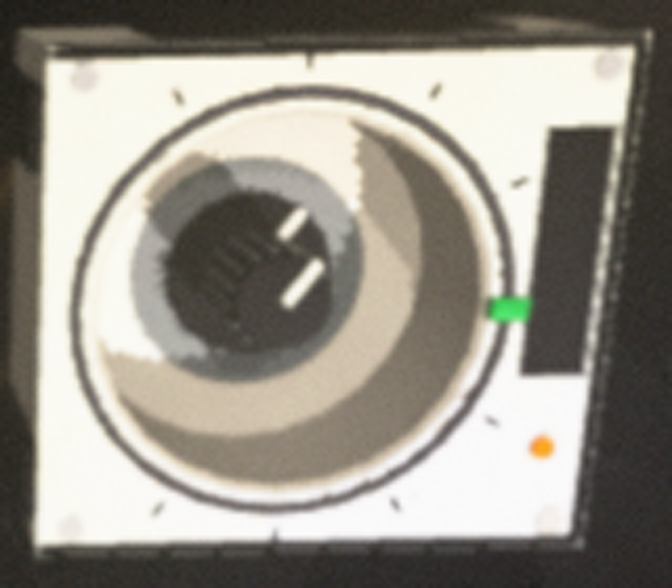

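View pics/c6.png

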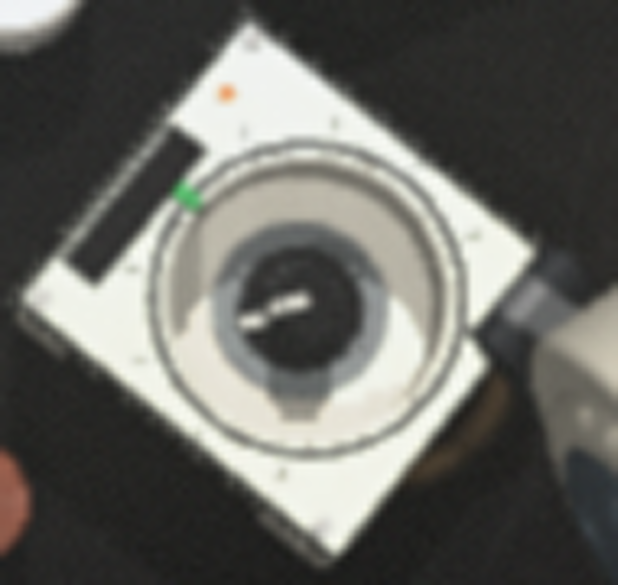

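```bash
python3 - <<'E'
from h import *
np.set_printoptions(precision=2,suppress=True)
ps=(np.array([469.83,325.07,203.27]),np.array([-1.5736,-.0011,.8795]))
w=lambda x,y,z:at_z('wrist',(x/4.2+365,y/4.2+155),z,ps)[:2]
t=lambda x,y,z:at_z('top',(x/6.5+305,y/6.5+225),z)[:2]
px=lambda x,y:(x/4.2+365,y/4.2+155)
print('tri centre',tri([('wrist',px(293,298),ps),('top',(307/6.5+305,298/6.5+225))]))
print('tri mark',tri([('wrist',px(510,309),ps),('top',(188/6.5+305,194/6.5+225))]))
print('tri floor',tri([('wrist',px(248,270),ps),('top',(300/6.5+305,312/6.5+225))]))
for nm,f,c,m,l0,l1,s0,s1,fc in [('w',w,(293,298),(510,309),(283,303),(322,263),(280,238),(306,212),(248,270)),('t',t,(307,298),(188,194),(310,298),(272,308),(268,318),(240,322),(300,312))]:
  C=f(*c,50);M=f(*m,50);L=f(*l1,46)-f(*l0,46);S=f(*s1,21)-f(*s0,21);F=f(*fc,21)
  a=lambda v:np.degrees(np.arctan2(v[1],v[0]))
  print(nm,C,F,'mark',a(M-C),np.linalg.norm(M-C),'line',a(L),np.linalg.norm(L),a(S),'from centre',a(f(*l1,46)-C),a(f(*s1,21)-F))
for p in [(48,50),(642,40),(578,545),(38,548)]: print(w(*p,50))
for p in [(250,20),(537,248),(335,560),(22,300)]: print(t(*p,50))
E
```

```text
tri centre [527.78 396.04  60.47]
tri mark [556.14 427.54  59.22]
tri floor [527.01 395.38  34.62]
w [530.99 398.77] [531.42 397.54] mark 47.36844670875021 43.011953376674825 line 100.01554238588437 10.790311392564458 98.79021357335124 from centre 94.26654266995189 98.78381543537206
t [529.9 393.5] [529.02 393.35] mark 49.23488477682147 43.170569022207026 line 105.51455238089726 10.797889044875571 98.90122905055381 from centre 104.77325329882356 100.23239621297202
[461.52 390.51]
[531.11 477.03]
[612.3  414.13]
[541.72 327.48]
[606.85 409.45]
[544.47 330.52]
[459.   385.71]
[528.32 471.19]
```

```bash
python3 -m crank '[[0,0,0,1.8,0,0,-0.22],[0,0,0,1.8,0,0,-0.22],[0,0,0,1.8,0,0,-0.22],[0,0,0,1.8,0,0,-0.22],[0,0,0,1.8,0,0,-0.22],[0,0,0,0,0,0,-0.22],[0,0,0,0,0,0,-0.22],[0,0,0,0,0,0,-0.22],[0,0,0,0,0,0,-0.22],[0,0,0,0,0,0,-0.22]]' 30
python3 - <<'E'
from h import *
from rig import r,cams
for n in('wrist',):
  s=r.sense();print(s['eef_pos'],s['tcp_rot'],s['clock'],s['opening'])
  cv2.imwrite(f'pics/{n}4.png',cams.grab_frame(n))
E
```

```text
clock: 4.62
eef_pos: [522.0, 390.8, 190.1]
tcp_rot: [-1.569, 0.017, 0.879]
contact_force: [0.1, -0.5, -0.1]
opening: 0.388
[522.00315894 390.77436468 190.09470853] [-1.56902787  0.01702596  0.87861061] 4.6167 0.3882735356226063
```

View pics/wrist4.png

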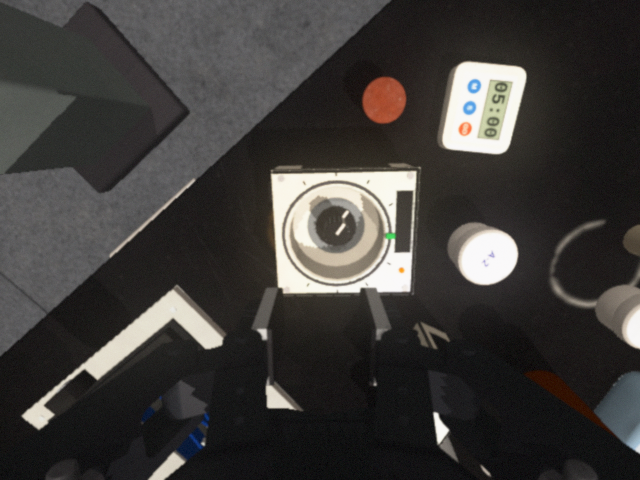

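```bash
python3 - <<'E'
import cv2
a=cv2.imread('pics/wrist4.png')
cv2.imwrite('pics/c7.png',cv2.resize(a[165:345,245:425],None,fx=3.3,fy=3.3,interpolation=cv2.INTER_CUBIC))
cv2.imwrite('pics/c8.png',cv2.resize(a[175:290,280:400],None,fx=5.2,fy=5.2,interpolation=cv2.INTER_CUBIC))
E
```

```text
(no output)
```

View pics/c7.png

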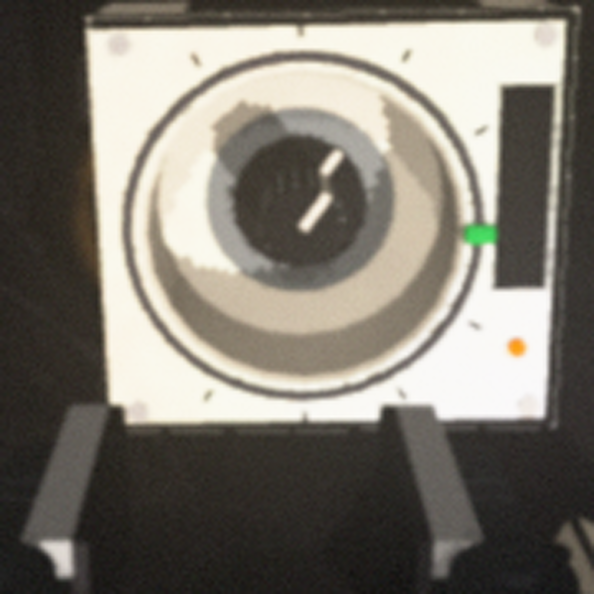

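View pics/c8.png

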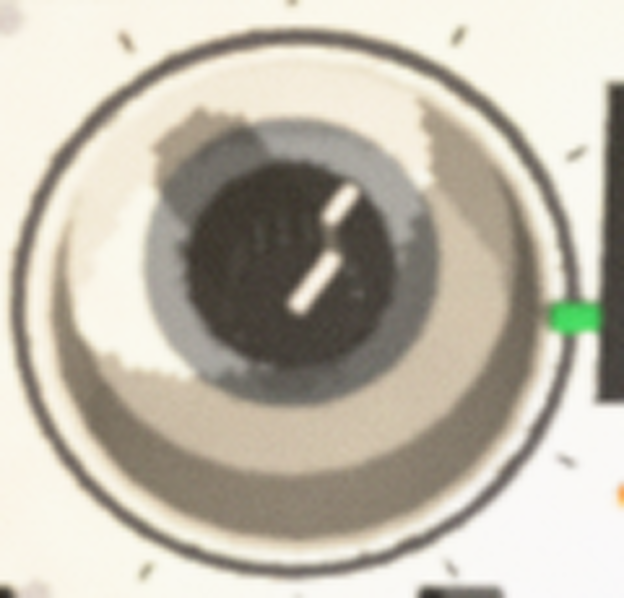

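```bash
cat > m.py <<'E'
from h import *
np.set_printoptions(precision=2,suppress=True)
def to(target,yaw,ps=None):
    from rig import r
    s=r.sense();p,rot=s['eef_pos'],s['tcp_rot']
    A=R.from_euler('xyz',rot);B=R.from_euler('xyz',[-np.pi/2,0,yaw])
    print('rotvec deg',np.degrees((A.inv()*B).as_rotvec()),'shift cm',A.inv().apply(np.array(target)-p)/10, 'F',s['contact_force'],'op',s['opening'],'t',s['clock'])
E
python3 - <<'E'
from m import *
ps=(np.array([522.0,390.77,190.09]),np.array([-1.56903,.01703,.87861]))
px=lambda x,y:(x/5.2+280,y/5.2+175)
f=lambda x,y,z:at_z('wrist',px(x,y),z,ps)[:2]
C=f(296.5,303,50);M=f(576,317,50);F=f(292.5,261.5,21);L=f(337,256,46)-f(292,308,46);S=f(353,188,21)-f(327,218,21);S2=f(353,188,21)-F
a=lambda v:np.degrees(np.arctan2(v[1],v[0]))
print(C,F,'mark',a(M-C),np.linalg.norm(M-C),'line',a(L),a(S),a(S2),np.linalg.norm(L),a(f(337,256,46)-C))
print('hgt check', np.linalg.norm(f(578,303,50)-f(15,303,50)))
to((C[0],C[1],190),np.radians(50.4))
# pad edges
E
```

```text
[530.9  398.25] [531.45 397.93] mark 47.65122433428255 42.90217789068981 line 101.05609800250156 100.77693382649981 102.25407091455213 10.810877341121113 96.21577753806595
hgt check 86.33668320344587
rotvec deg [-0.1  -0.06 -0.98] shift cm [ 1.15 -0.01 -0.21] F [ 0.51  0.   -0.49] op 0.389624282740479 t 4.6667
```

```bash
python3 -m crank '[[0,0,-1,1.1,0,-0.2,-0.22],[0,0,0,0,2,0,-0.22],[0,0,0,0,2,0,-0.22],[0,0,0,0,2,0,-0.22],[0,0,0,0,2,0,-0.22],[0,0,0,0,1,0,-0.22],[0,0,0,0,1,0,-0.22],[0,0,0,0,0,0,-0.22],[0,0,0,0,0,0,-0.22],[0,0,0,0,0,0,-0.22]]'
python3 - <<'E'
from m import *
from rig import r,cams
s=r.sense();ps=s['eef_pos'],s['tcp_rot'];print(ps)
cv2.imwrite('pics/wrist5.png',cams.grab_frame('wrist'));cv2.imwrite('pics/top5.png',cams.grab_frame('top'))
to((531,398,40),np.radians(50.4))
E
```

```text
clock: 5.5
eef_pos: [536.5, 401.5, 90.8]
tcp_rot: [-1.571, -0.016, 0.877]
contact_force: [-0.8, 0.2, 0.9]
opening: 0.392
(array([536.45, 401.52,  90.85]), array([-1.57, -0.02,  0.88]))
rotvec deg [ 0.05 -0.15  1.  ] shift cm [-0.75  5.13  0.21] F [ 0.06  0.97 -0.52] op 0.3894613473215189 t 5.6
```

View pics/wrist5.png

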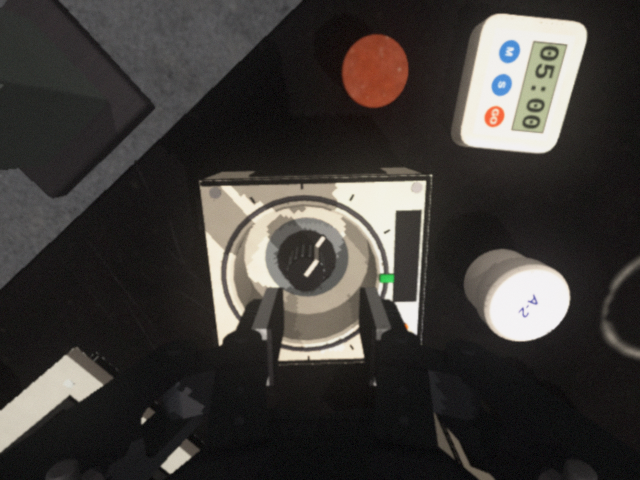

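```bash
python3 - <<'E'
from m import *
from rig import r
a=cv2.imread('pics/wrist5.png')
cv2.imwrite('pics/c9.png',cv2.resize(a[185:365,210:410],None,fx=3.3,fy=3.3,interpolation=cv2.INTER_CUBIC))
ps=(np.array([536.45,401.52,90.85]),np.array([-1.571,-.016,.877]))
print(at_z('wrist',(304,273.5),50,ps))
s=r.sense();print(s['eef_pos'])
E
```

```text
[529.6  397.81  50.  ]
[536.76 401.75  91.39]
```

View pics/c9.png

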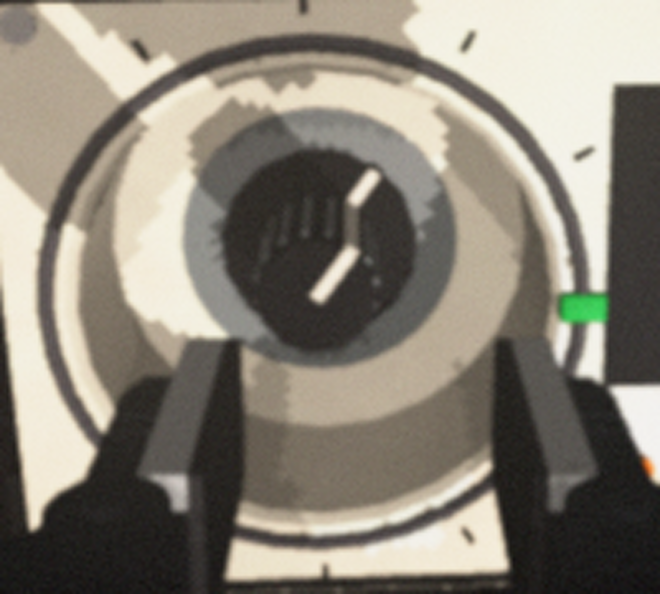

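```bash
python3 -m crank '[[0,0,0.5,-0.6,0,0.2,-0.22],[0,0,0,0,0.8,0,-0.22],[0,0,0,0,0.8,0,-0.22],[0,0,0,0,0.8,0,-0.22],[0,0,0,0,0,0,-0.22],[0,0,0,0,0,0,-0.22],[0,0,0,0,0,0,-0.22],[0,0,0,0,0,0,-0.22],[0,0,0,0,0,0,-0.22],[0,0,0,0,0,0,-0.22]]'
python3 - <<'E'
from m import *
from rig import r,cams
s=r.sense();ps=s['eef_pos'],s['tcp_rot'];print(ps)
a=cams.grab_frame('wrist');cv2.imwrite('pics/wrist6.png',a)
to((530,397.5,35),np.radians(50.4))
q=[proj('wrist',[530,397.5,50],ps),proj('wrist',[530,397.5,46],ps),proj('wrist',[530,397.5,21],ps)];print(q)
for k,p in enumerate(q): cv2.circle(a,tuple(int(v) for v in p[0]),2,(0,0,255) if k else (255,0,0),-1)
cv2.imwrite('pics/c10.png',cv2.resize(a[190:400,190:430],None,fx=2.8,fy=2.8,interpolation=cv2.INTER_CUBIC))
E
```

```text
clock: 6.43
eef_pos: [531.9, 399.0, 66.8]
tcp_rot: [-1.572, -0.011, 0.877]
contact_force: [-0.2, -0.0, -0.2]
opening: 0.391
(array([531.85, 399.03,  66.83]), array([-1.57, -0.01,  0.88]))
rotvec deg [ 0.1  -0.13  0.62] shift cm [-0.27  3.18  0.05] F [-0.22 -0.06 -0.21] op 0.39075356275452217 t 6.4833
[array([[313.26, 297.7 ]]), array([[313.35, 293.98]]), array([[313.79, 274.1 ]])]
```

View pics/c10.png

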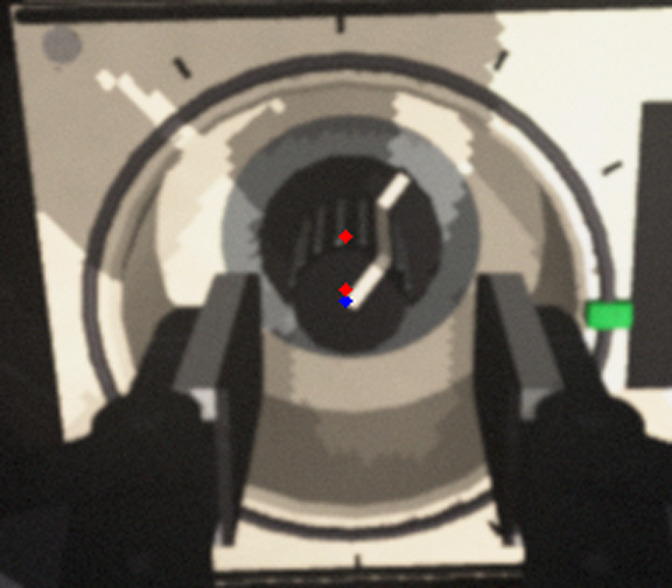

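```bash
python3 -m crank '[[0,0,0.4,-0.22,0,0,-0.22],[0,0,0,0,0.6,0,-0.22],[0,0,0,0,0.6,0,-0.22],[0,0,0,0,0.6,0,-0.22],[0,0,0,0,0.5,0,-0.22],[0,0,0,0,0.4,0,-0.22],[0,0,0,0,0,0,-0.22],[0,0,0,0,0,0,-0.22],[0,0,0,0,0,0,-0.22],[0,0,0,0,0,0,-0.22]]'
python3 - <<'E'
from m import *
from rig import r,cams
a=cams.grab_frame('wrist');cv2.imwrite('pics/wrist7.png',a)
to((530,397.5,33),np.radians(50.4))
cv2.imwrite('pics/c11.png',cv2.resize(a[190:400,190:430],None,fx=2.8,fy=2.8,interpolation=cv2.INTER_CUBIC))
E
```

```text
clock: 7.32
eef_pos: [530.2, 397.0, 36.3]
tcp_rot: [-1.572, -0.002, 0.877]
contact_force: [0.1, -0.2, 0.2]
opening: 0.39
rotvec deg [ 0.09 -0.14  0.14] shift cm [0.02 0.34 0.05] F [ 0.27  0.81 -0.02] op 0.3905647419291339 t 7.3667
```

View pics/c11.png

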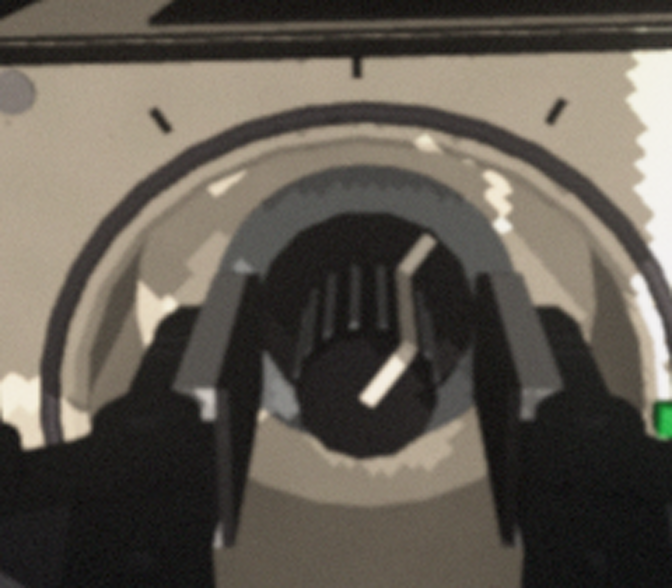

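```bash
python3 -m crank '[[0,0,0,0,0.25,0,-0.22],[0,0,0,0,0,0,-0.22],[0,0,0,0,0,0,-1],[0,0,0,0,0,0,-1],[0,0,0,0,0,0,-1],[0,0,0,0,0,0,-1],[0,0,0,0,0,0,-1],[0,0,0,0,0,0,-1],[0,0,0,0,0,0,-1],[0,0,0,0,0,0,-1]]' 30
python3 - <<'E'
from m import *
from rig import r,cams
a=cams.grab_frame('wrist');cv2.imwrite('pics/wrist8.png',a)
to((530,397.5,33),np.radians(50.4))
cv2.imwrite('pics/c12.png',cv2.resize(a[190:400,190:430],None,fx=2.8,fy=2.8,interpolation=cv2.INTER_CUBIC))
E
```

```text
clock: 8.2
eef_pos: [530.5, 397.2, 34.6]
tcp_rot: [-1.573, -0.003, 0.877]
contact_force: [-0.9, -0.5, 0.0]
opening: 0.222
rotvec deg [ 0.1  -0.13  0.19] shift cm [-0.    0.16  0.06] F [-0.19 -0.07 -0.54] op 0.22149557683177662 t 8.25
```

View pics/c12.png

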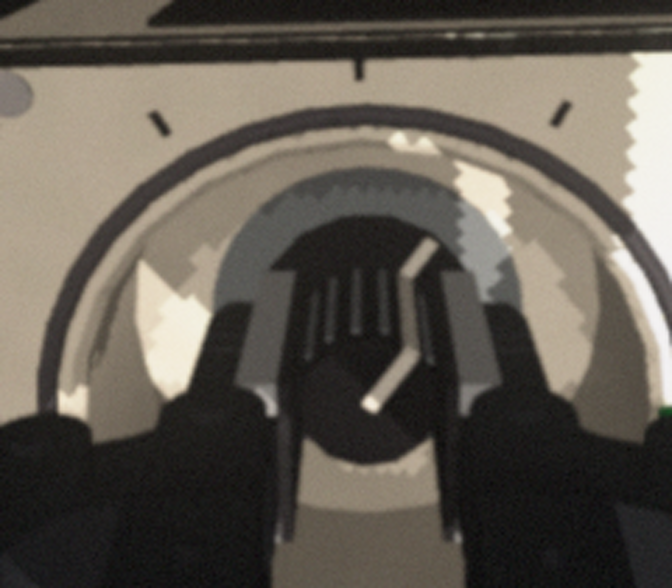

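```bash
python3 -m crank '[[0,5,0,0,0,0,-1],[0,5,0,0,0,0,-1],[0,5,0,0,0,0,-1],[0,5,0,0,0,0,-1],[0,5,0,0,0,0,-1],[0,5,0,0,0,0,-1],[0,5,0,0,0,0,-1],[0,5,0,0,0,0,-1],[0,4,0,0,0,0,-1],[0,0,0,0,0,0,-1]]'
python3 - <<'E'
from m import *
from rig import r,cams
s=r.sense();print(s['tcp_rot'],np.degrees(s['tcp_rot'][2]),s['eef_pos'])
a=cams.grab_frame('wrist');cv2.imwrite('pics/wrist9.png',a)
to((530.5,397.2,34),np.radians(-.8))
cv2.imwrite('pics/c13.png',cv2.resize(a[190:400,190:430],None,fx=2.8,fy=2.8,interpolation=cv2.INTER_CUBIC))
E
```

```text
clock: 9.08
eef_pos: [531.1, 397.5, 34.5]
tcp_rot: [-1.569, -0.005, 0.072]
contact_force: [-0.6, -1.2, 1.0]
opening: 0.22
[-1.57 -0.    0.07] 4.1518527116675354 [531.1  397.51  34.55]
rotvec deg [-0.11  5.18  0.28] shift cm [-0.06  0.05 -0.02] F [0.65 0.29 0.99] op 0.222928909801618 t 9.1333
```

View pics/c13.png

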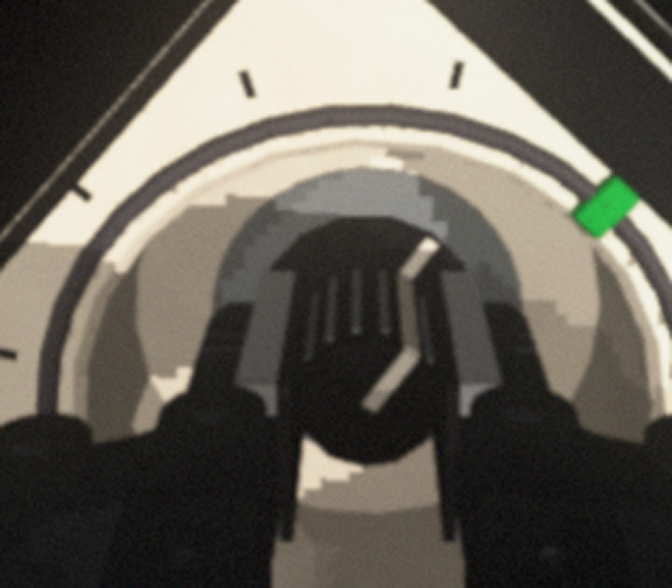

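```bash
python3 - <<'E'
from m import *
ps=(np.array([531.1,397.51,34.55]),np.array([-1.569,-.005,.0725]))
f=lambda x,y,z:at_z('wrist',(x/2.8+190,y/2.8+190),z,ps)[:2]
a=lambda v:np.degrees(np.arctan2(v[1],v[0]))
L0=f(372,404,46);L1=f(412,355,46);M=f(605,208,50)
ring=np.array([f(*p,50) for p in((42,380),(62,300),(150,176),(255,119),(363,105),(470,122),(560,167),(645,240))])
res=least_squares(lambda q:np.linalg.norm(ring-q[:2],axis=1)-q[2],[531,398,42.5]);print(res.x,np.abs(res.fun).max())
C=res.x[:2]
Rt=R.from_euler('xyz',ps[1]).as_matrix()
print('line',a(L1-L0),np.linalg.norm(L1-L0),a(L1-C),'skirt',a(f(430,243,21)-f(405,275,21)),'mark',a(M-C),np.linalg.norm(M-C))
E
```

```text
[531.68 397.32  43.16] 0.5206279380451662
line 58.269528135261474 9.272583741615986 52.228481955311274 skirt 58.77924468960557 mark 48.79769577871463 42.30351335642601
```

```bash
python3 -m crank '[[0,3,0,0,0,0,-1],[0,3,0,0,0,0,-1],[0,0,0,0,0,0,-1],[0,0,0,0,0,0,-1],[0,0,0,0,0,0,-1],[0,0,0,0,0,0,-0.22],[0,0,0,0,0,0,-0.22],[0,0,0,0,0,0,-0.22],[0,0,0,0,0,0,-0.22],[0,0,0,0,0,0,-0.22]]'
python3 - <<'E'
from m import *
to((530.5,397.2,34),np.radians(-.8))
E
```

```text
clock: 9.97
eef_pos: [531.5, 397.8, 34.7]
tcp_rot: [-1.568, -0.006, -0.012]
contact_force: [0.7, 0.6, -0.7]
opening: 0.389
rotvec deg [-0.16  0.11  0.32] shift cm [-0.1   0.07 -0.06] F [ 0.71  0.65 -0.66] op 0.3887689345282509 t 9.9667
```

```bash
python3 -m crank '[[0,0,0,0,-0.8,0,-0.22],[0,0,0,0,-1,0,-0.22],[0,0,0,0,-1.5,0,-0.22],[0,0,0,0,-2,0,-0.22],[0,0,0,0,-2,0,-0.22],[0,0,0,0,-1.5,0,-0.22],[0,0,0,0,-1,0,-0.22],[0,0,0,0,-0.5,0,-0.22],[0,0,0,0,0,0,-0.22],[0,0,0,0,0,0,-0.22]]'
python3 - <<'E'
from m import *
from rig import r,cams
s=r.sense();print(repr(s['eef_pos']),repr(s['tcp_rot']))
a=cams.grab_frame('wrist');cv2.imwrite('pics/wrist10.png',a)
b=cams.grab_frame('top');cv2.imwrite('pics/top10.png',b)
q=proj('wrist',[531,398,50],(s['eef_pos'],s['tcp_rot']))[0];print(q)
x0,y0=int(q[0])-75,int(q[1])-65;print(x0,y0)
cv2.imwrite('pics/c14.png',cv2.resize(a[y0:y0+120,x0:x0+150],None,fx=5,fy=5,interpolation=cv2.INTER_CUBIC))
E
```

```text
clock: 10.8
eef_pos: [531.1, 397.8, 148.7]
tcp_rot: [-1.566, -0.008, -0.011]
contact_force: [0.4, -0.4, -0.1]
opening: 0.391
array([531.11, 397.76, 148.7 ]) array([-1.57, -0.01, -0.01])
[318.75 247.25]
243 182
```

View pics/c14.png

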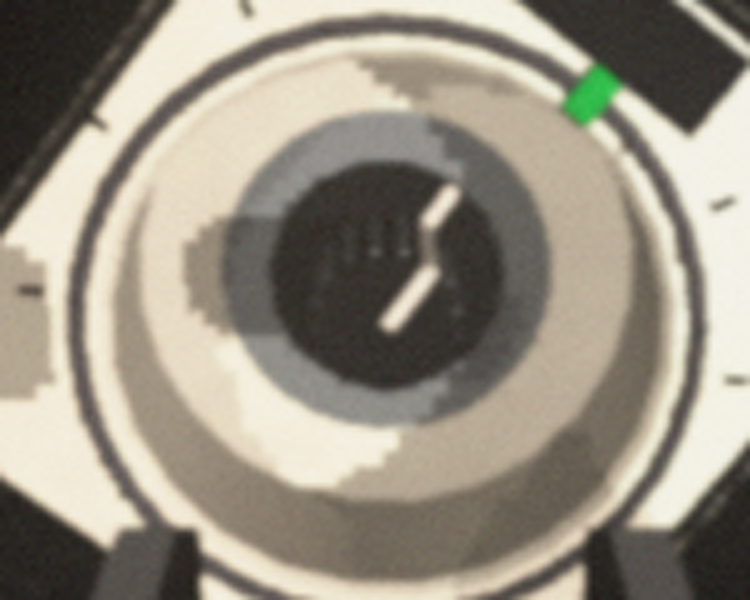

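View pics/top10.png

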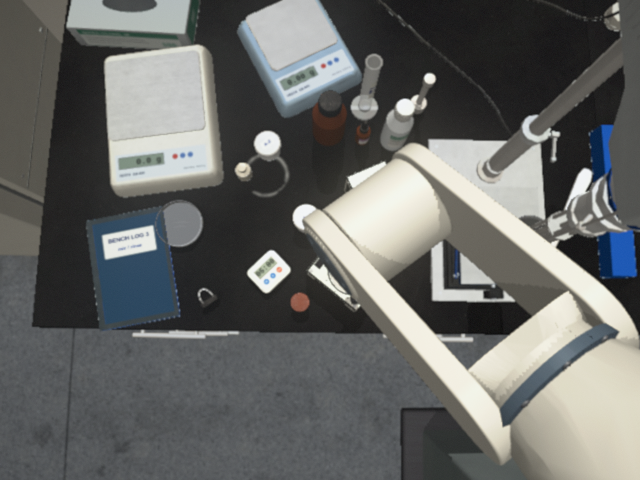

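```bash
python3 - <<'E'
from m import *
ps=(np.array([531.11,397.76,148.7]),np.array([-1.566,-.008,-.011]))
f=lambda x,y,z:at_z('wrist',(x/5+243,y/5+182),z,ps)[:2]
a=lambda v:np.degrees(np.arctan2(v[1],v[0]))
ring=np.array([f(*p,50) for p in((77,300),(100,190),(165,105),(265,42),(390,25),(500,45),(650,165),(695,300),(655,470),(230,578))])
res=least_squares(lambda q:np.linalg.norm(ring-q[:2],axis=1)-q[2],[531,398,42.5]);print(res.x,np.abs(res.fun).max());C=res.x[:2]
M=f(592,95,50);print('mark',a(M-C),np.linalg.norm(M-C))
L0=f(388,328,46);L1=f(434,268,46);print('line',a(L1-L0),a(L1-C))
S0=f(428,220,21);S1=f(454,187,21);F=f(387,267,21);print('skirt',a(S1-S0),a(S1-F),F)
E
```

```text
[531.8  396.88  42.73] 0.5485271451534146
mark 49.7030306335965 42.99873845441238
line 53.132420872490755 49.80696063427892
skirt 52.12694823471994 50.40341746462137 [532.35 398.48]
```

The line is within about 3° of the mark. I'll retract clear and check from the top camera.

```bash
python3 -m crank '[[0,0,0,0,-2,0,-0.22],[0,0,0,0,-2,0,-0.22],[0,0,0,0,-2,0,-0.22],[0,0,0,-2,-2,0,-0.22],[0,0,0,-3,0,0,-0.22],[0,0,0,-3,0,0,-0.22],[0,0,0,-3,0,0,-0.22],[0,0,0,-3,0,0,-0.22],[0,0,0,-3,0,0,-0.22],[0,0,0,0,0,0,-0.22]]'
python3 - <<'E'
from m import *
from rig import r,cams
b=cams.grab_frame('top');cv2.imwrite('pics/top11.png',b);cv2.imwrite('pics/wrist11.png',cams.grab_frame('wrist'))
cv2.imwrite('pics/c15.png',cv2.resize(b[205:325,240:400],None,fx=4.8,fy=4.8,interpolation=cv2.INTER_CUBIC))
E
```

```text
clock: 11.73
eef_pos: [351.5, 394.7, 219.0]
tcp_rot: [-1.58, 0.008, -0.015]
contact_force: [0.4, 1.4, 0.1]
opening: 0.392
```

View pics/c15.png

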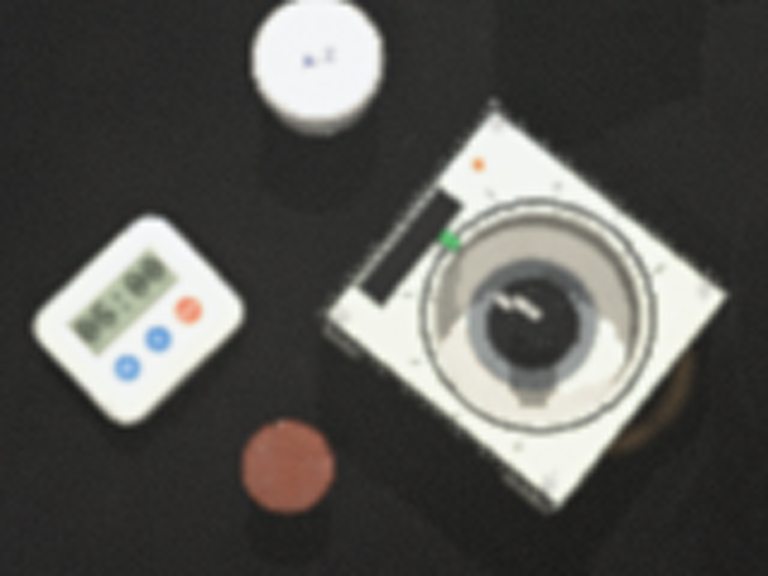

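```bash
python3 -c "
from rig import r,order
s=r.sense();print(s['clock'],s['qvel'],s['contact_force']);print(order.sign_off())"
```

```text
11.8333 [-0.02691465  0.01697439 -0.04056563 -0.00544848 -0.00376206 -0.00868697] [-0.02943436 -0.09437968  0.35409234]
the job is handed in; nothing more can be done
None
```

I pushed the controller over onto its back and turned the knob clockwise by about 50° until its white line pointed at the green mark. Then I released it, lifted clear and handed the job in at about 11.8 s; the hand-in gave no verdict.

- **Alignment:** after release, the wrist view put the line at about 52.5° and the mark at 49.7°. The top view showed a 1–3° difference. Both are inside the 8.6° tolerance.
- **Scene:** the controller lies flat with its panel up. The stopper, jar and timer look to be where they started, though I judged that by eye and did not re-measure them. The contact force was about zero when I handed in.
- **Disagreements:** the two-view height of the well mouth read about 60 mm against the stated 50 mm. The cause is a 2–5 mm mismatch between the wrist and top cameras. I used the stated height because the ring's measured diameter, about 86 mm, fitted it.

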